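# Lock the bayonet filler cap on the coolant tank

## Robot

A 6-joint arm with a two-finger parallel gripper is mounted at the origin on a cart in front of the work surface, level with it; the furniture and walls round the work are solid. World frame = base frame: x ahead of the robot, y to its left, z up, the work surface at z = 0. Lengths are in mm, angles in degrees, forces in N, time in s.
With the tool pointing down it reaches from about 300 to 850 mm from the base axis. Payload 4.2 kg.
Tool frame: the origin (TCP) lies midway between the tips of the shut fingers; the grasp point (between the pads) lies 19 mm behind it (env.hold_point_z is the z of the grasp point in the tool frame, in mm); z points along the fingers, y is the direction in which the jaws open and shut (so a half turn about z gives the same grasp; the last joint's range is limited). The gripper opens to 91 mm and grips with 3 to 60 N. Pads are 32 mm wide; open, the fingers measure 118 mm over their backs; the gripper's body (76 mm by 178 mm) begins 60 mm behind the grasp point.
Start: joints at [75.802, 18.312, 89.639, -0, 72.044, -1.146], TCP at [129.856, 560.161, 213.976] pointing down, gripper open.
Joint ranges: [-177.97, 177.97], [-48.28, 115.42], [12.27, 149.76], [-77.06, 257.06], [2.81, 150.46], [-146.56, 146.56]. Speed limits (degrees/s): [147.25, 147.25, 180, 180, 180, 180].

## Interface

Orientations are given as [roll, pitch, yaw] about the fixed x, y, z axes, in that order (R = Rz(yaw) Ry(pitch) Rx(roll)).
In Python, from workcell import env, grab_frame, camera_params, spotter gives the robot as it stands. The module is installed in compiled form; this text tells all that it offers.
- The arm moves only by the shell command python3 -m jog 'ROWS' [FORCE]. ROWS is text: rows parted by semicolons, each of 7 numbers parted by spaces: the turn, a rotation vector about the world's x, y, z in units of 5 degrees (1.0 is 5 degrees), then the shift along the world's x, y, z in units of 25 mm (1.0 is 25 mm), then the opening, from 0 (shut) to 1 (fully open). A call has 1 to 5 rows; each row is the pose to reach, as a shift and turn from the pose commanded when the call began; what a row does not reach only later rows make up. A row lasts 1/8 s, in which the tool goes at most 62.5 mm and 10.7 degrees, less where a joint would pass 70% of its speed; a pose out of reach is approached as far as the arm can. A call with a gripper value outside its range is refused whole. The fingers move at their own pace and stop on an object; FORCE is the grip in N (left out, the last holds). Time passes only in rows, so rows that repeat a pose let the fingers close. It gives the time, the measured TCP pose, the force and the opening at its end, in the units of the state.
- env.state(): the state, without advancing time (a new reading comes with each control period).
- grab_frame(name): name is "scene" or "top"; returns the picture (420x560x3 uint8, red, green, blue); there is no depth.
- camera_params(name): a dict with "K" (3x3 intrinsics, pixels), "dist" ([k1, k2, p1, p2, k3] as OpenCV has them; the pictures are not rectified), "rvec" (rotation vector, rad) and "tvec" (3), from world to camera coordinates, as OpenCV has them. Camera axes: x right, y down, z forward; pixel columns grow to the right and rows downward; lengths in mm; the calibration is good to about 2 mm. A picture is of the moment at which its call begins. camera_params takes no time and is no camera call.
- env.job_done(): hands the job in, once; it reports no verdict.
Trained networks look in the newest picture that a camera, given by its name, has taken for a name from the list of things; names that differ only in an ending like _2 or _b are one class to them, and where a whole thing is asked for, a point or a joint stands for the part that bears it (a point fixed in the world has none). Each returns a list of dicts, best first, with "conf" (0 to 1); they miss things now and then, are a little off and sometimes report something else, mostly with a low value. They report only what shows in the picture. A call takes as long as a camera call. They do not tell look-alikes from the thing itself.
- spotter.look_for(query, camera): "box" ([left, top, width, height] in pixels, round what is visible of it).
- spotter.trace(query, camera): "region" (420x560 bool, what is visible of it) and "box" ([left, top, width, height] in pixels, round what is visible of it).
The state is a dict: "time_s": time; "qpos": joint angles; "qvel": joint speeds; "effort": joint torques, N m; "ee_pos": TCP position; "ee_rot": TCP orientation; "force": force on the tool from outside, world axes, zero at the start; "torque": the same for the moment, N m; "gripper_width": finger opening in mm.
Only numpy, scipy, OpenCV 4.12 (cv2) and the standard library are available. Lean on these libraries where they do the work, as an engineer would, in place of code of your own. Each camera call takes 0.05 s, during which the arm holds its last target. There are 200 camera calls.

## Task

Fit the aluminium filler cap on the grinder's coolant tank: find the slots of the neck with its two lugs, push the cap down gently against the spring and turn it clockwise (seen from above) softly up to the stop, then let it spring up so that it stays locked in the neck. Never lean hard on the neck, and leave the jar and the solder spool where they are.

Things in the scene. Friction and masses are not known exactly. Their poses are not given: they have to be found in the camera images.
- cap_grip (a point): Point to hold on the loose aluminium filler cap, which stands upright on the worktop: on its axis, 46 mm above its foot, in a wing (upright bar along the cap's x, 46 mm long, 14 mm thick in y, 36 mm high) whose top is 12 mm above this point. Under the wing is a disc of 57 mm diameter, 6 mm thick, its top 24 mm below this point. z up.
- cap: The same cap; origin at the centre of its foot. Under the disc is a stem of 30 mm diameter, 16 mm long; at its foot two lugs point along the cap's +x and -x (as the wing does), out to 23 mm from the axis, each 8 mm wide and 5 mm thick, undersides level with the foot. Total height 58 mm, about 0.11 kg.
- mouth (a point): Centre of the neck's round opening at rim level, 75 mm above the worktop; the tank's axes, z up. Steel collar inside: bore 34 mm, two opposite lug slots 11.6 mm wide. It does not turn with the cap, but was set by hand: its slot line lies anywhere within 0.35 rad either side of this x axis, not measured: look, or rest the lugs lightly on the rim and turn until they drop in.
- coolant_tank: Fixed grey plastic tank, 124 x 94 mm (x, y), flat top 50 mm up, neck of 64 mm diameter in its middle; origin under its centre. Bayonet: push the cap's foot 13 to 16 mm below the rim (at 16 the disc meets the rim), turn it clockwise seen from above about 1.1 rad (stop 1.2 rad past the slots' middle, slot play 0.1). Anticlockwise is blocked. Over 70 N between cap and neck does damage.
- spring_plate (a joint): Travel (m) of the spring plate in the neck, 0 when up, 5 mm below the rim; 4 N start it, plus 0.7 N per mm. Cap loose in the slots: 0. Fully down: 0.011. At the stop, let go: the spring lifts the cap 4 mm into pockets of the collar, locked: 0.004, foot 9 mm below the rim, cap_grip 37 mm above the mouth. Short of the pockets it stays low: 0.008, cap_grip 33 mm above the mouth.
- pin_jar: Bystander: upright spice jar with a dark lid, 44 mm across, 105 mm high; origin at the centre of its underside.
- solder_spool: Bystander: grey spool of solder wire standing upright, about 55 mm across, 38 mm high; origin at the centre of its underside.
Things that resemble listed ones, but are neither listed nor needed, are in the scene too. Of the things like the cap, leave any that is pink or red; of the rest the smaller one is meant.

How it is judged:
By the outcome, as a careful person would: the job done as asked, in the order asked, and still so for the second after the job is handed in, with the robot touching nothing.
It also fails if it takes over 61 s, if anything falls off the work surface, if the arm or the gripper's body presses on something with over 40 N, if the wrist force passes 120 N, or if a joint passes its speed limit or range.

## Working session

There is one attempt and no reset: what is moved stays moved. The work goes in short steps, Python scripts to look and compute and a shell command to move; the robot and the scene stay as the last step left them, time stands still between calls to the robot, and variables do not carry over. Pictures are saved under pics/ and viewed, about 8 in all and at most 12, crops included, and the job is handed in when it is done.

```bash
mkdir -p pics
cat > h.py <<'E'
import numpy as np, cv2
from workcell import env, grab_frame, camera_params, spotter
def save(im,n): cv2.imwrite('pics/'+n,cv2.cvtColor(im,cv2.COLOR_RGB2BGR))
def ray(cam,uv,z):
    p=camera_params(cam);R,_=cv2.Rodrigues(np.array(p['rvec'],float));t=np.array(p['tvec'],float).ravel()
    x=cv2.undistortPoints(np.array(uv,float).reshape(-1,1,2),np.array(p['K']),np.array(p['dist'])).reshape(-1,2)
    d=np.c_[x,np.ones(len(x))]@R; c=-R.T@t
    return c+d*((z-c[2])/d[:,2])[:,None]
def proj(cam,P):
    p=camera_params(cam)
    return cv2.projectPoints(np.array(P,float).reshape(-1,3),np.array(p['rvec'],float),np.array(p['tvec'],float),np.array(p['K']),np.array(p['dist']))[0].reshape(-1,2)
E
python3 - <<'E'
from h import *
a=grab_frame('scene');b=grab_frame('top')
save(a,'s0.png');save(b,'t0.png')
for c in('scene','top'):
    p=camera_params(c);R,_=cv2.Rodrigues(np.array(p['rvec'],float));print(c,(-R.T@np.array(p['tvec']).ravel()).round(),p['K'][0][0])
    for q in('cap','coolant_tank','pin_jar','solder_spool'):
        print(c,q,[(np.round(d['box']).tolist(),round(d['conf'],2)) for d in spotter.look_for(q,c)])
print(env.state(),env.hold_point_z)
E
```

```text
scene [-143. -601.  837.] 497.680224254973
scene cap [([239.0, 182.0, 30.0, 32.0], 0.8), ([326.0, 250.0, 25.0, 28.0], 0.8), ([354.0, 206.0, 36.0, 41.0], 0.72), ([204.0, 211.0, 23.0, 28.0], 0.58)]
scene coolant_tank [([266.0, 204.0, 53.0, 51.0], 0.57)]
scene pin_jar [([347.0, 263.0, 25.0, 49.0], 0.87)]
scene solder_spool [([226.0, 166.0, 22.0, 22.0], 0.55)]
top [ 408. -133. 1203.] 501.137219429521
top cap [([208.0, 196.0, 34.0, 37.0], 0.91), ([331.0, 220.0, 24.0, 25.0], 0.9), ([205.0, 248.0, 22.0, 27.0], 0.71), ([324.0, 153.0, 35.0, 41.0], 0.66), ([170.0, 181.0, 23.0, 22.0], 0.44)]
top coolant_tank [([255.0, 182.0, 48.0, 65.0], 0.8)]
top pin_jar []
top solder_spool [([167.0, 180.0, 25.0, 23.0], 0.58)]
{'time_s': 0.5, 'qpos': array([ 7.58009113e+01,  1.83123928e+01,  8.96414708e+01,  3.37994181e-03,
        7.20428372e+01, -1.14629924e+00]), 'qvel': array([ 0.07081808, -0.12781933, -0.06042708,  0.01697219,  0.02131205,
        0.06647379]), 'effort': array([-6.80107350e-04, -4.11991811e+01, -2.32035846e+01,  7.26420782e-02,
        3.84312042e-02, -7.18791597e-06]), 'ee_pos': array([129.84844745, 560.15008641, 213.95420936]), 'ee_rot': array([ 1.79996637e+02, -3.14871106e-03,  1.66946169e+02]), 'force': array([ 0.29967538, -0.6549864 ,  0.08820031]), 'torque': array([-0.03417027, -0.00452213,  0.02096792]), 'gripper_width': 91.83365855699574} -18.8
```

View pics/s0.png

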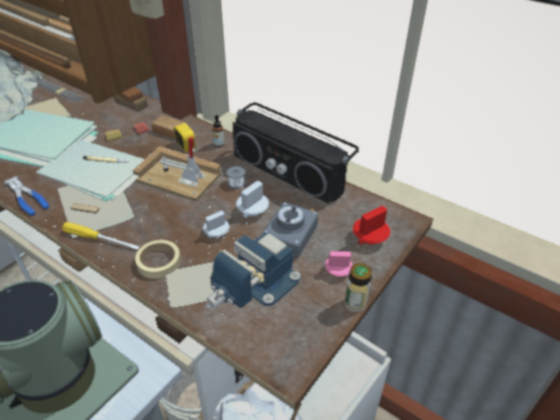

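View pics/t0.png

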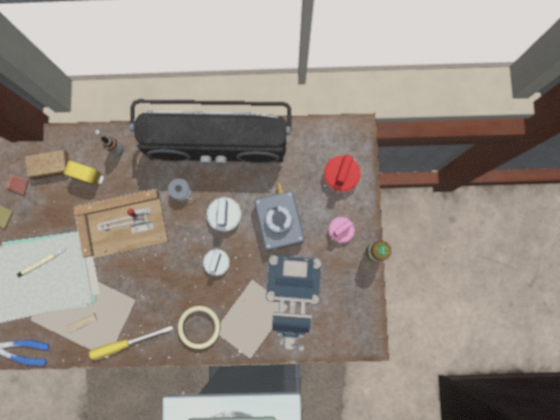

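Look-alikes, by pixel in the top view:
- large grey cap (224,215)
- small grey cap (216,263)
- large red cap (342,173)
- small pink cap (342,230)

By the description I choose the small grey one at top (216,263), scene (215,225). The tank is at (279,219), the jar at (380,252) and the spool at (179,190).

Run:
```python
from h import *
b=cv2.imread('pics/t0.png');s=cv2.imread('pics/s0.png')
r=lambda im,x,y,w,h,k:cv2.resize(im[y:y+h,x:x+w],None,fx=k,fy=k,interpolation=cv2.INTER_CUBIC)
A=r(b,195,190,40,100,6)  # 240x600
B=r(b,250,180,55,75,7)   # 385x525
out=np.zeros((600,640,3),np.uint8);out[:600,:240]=A;out[:525,250:635]=B
cv2.imwrite('pics/c1.png',out)
for q in('cap','coolant_tank'):
  grab_frame('top')
  for d in spotter.trace(q,'top'):
    ys,xs=np.nonzero(d['region']);m=[xs.mean(),ys.mean()]
    (c,wh,an)=cv2.minAreaRect(np.c_[xs,ys].astype(np.float32))
    print(q,round(d['conf'],2),np.round(m,1),ray('top',[m],27).round(1),np.round(c,1),np.round(wh,1),round(an,1))
print('cap z0..',ray('top',[[216,263]],30).round())
```

```text
cap 0.87 [216.3 261.7] [[457.6  27.   27. ]] [216.5 261.5] [23. 25.] 90.0
cap 0.68 [342.4 172.6] [[ 661.5 -277.1   27. ]] [342.6 172.8] [36.2 34.8] 49.4
cap 0.57 [223.7 213.3] [[571.4   8.2  27. ]] [223.8 213.2] [32.5 33.2] 45.0
cap 0.5 [279.1 220.3] [[ 551.  -122.6   27. ]] [278.5 218.4] [58.2 40. ] 76.0
coolant_tank 0.6 [279.2 219.6] [[ 552.6 -122.9   27. ]] [278.3 216.2] [62.6 41.7] 76.0
cap z0.. [[455.  27.  30.]]
```

View pics/c1.png

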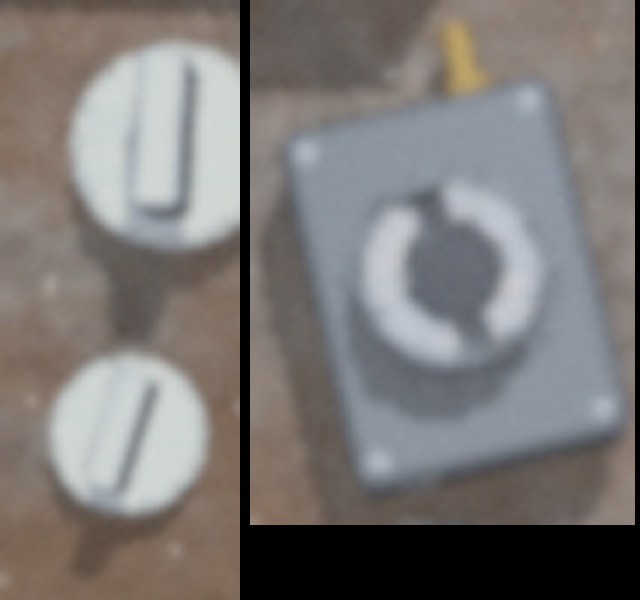

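```bash
cat >> h.py <<'E'
def ortho(im,cam,cx,cy,z,half=40,n=280):
    # column = -y (right), row = -x (down): same sense as top view
    v,u=np.mgrid[0:n,0:n]; s=2*half/n
    P=np.stack([cx+half-(v+.5)*s, cy+half-(u+.5)*s, np.full(u.shape,z)],-1).reshape(-1,3)
    m=proj(cam,P).reshape(n,n,2).astype(np.float32)
    return cv2.remap(im,m[...,0],m[...,1],cv2.INTER_CUBIC)
E
python3 - <<'E'
from h import *
ims=[grab_frame('top').astype(float) for _ in range(6)]
im=np.mean(ims,0).astype(np.uint8)
c=ray('top',[[278.8,219]],75)[0];print('mouth',c.round(1))
w=ray('top',[[218.3,250.3],[212.5,271.7]],58);d=w[0]-w[1];print('wing',w.round(1),np.degrees(np.arctan2(d[1],d[0])))
k=ray('top',[[216.3,262.3]],22)[0];print('disc',k.round(1))
s=ray('top',[[275.4,208.6],[282.1,226.4]],75);d=s[0]-s[1];print('slots',s.mean(0).round(1),np.degrees(np.arctan2(d[1],d[0])))
M=ortho(im,'top',c[0],c[1],75); W=ortho(im,'top',k[0],k[1],58)
# scene views too
sc=np.mean([grab_frame('scene').astype(float) for _ in range(6)],0).astype(np.uint8)
M2=ortho(sc,'scene',c[0],c[1],75); W2=ortho(sc,'scene',k[0],k[1],58)
o=np.vstack([np.hstack([M,W]),np.hstack([M2,W2])])
for x in(140,420):
  for y in(140,420): cv2.circle(o,(x,y),2,(255,0,0),-1)
cv2.circle(o,(140,140),112,(0,255,0),1);cv2.circle(o,(140,420),112,(0,255,0),1)
save(o,'c2.png')
# slot angle: dark in ring
g=cv2.cvtColor(M,cv2.COLOR_RGB2GRAY).astype(float)
for a in range(0,360,6):
    r=np.linspace(18,22,9);x=r*np.cos(np.radians(a));y=r*np.sin(np.radians(a))
    v=cv2.remap(g.astype(np.float32),(140-y*3.5).astype(np.float32)[None],(140-x*3.5).astype(np.float32)[None],1).mean()
    print(a,int(v),end='; ')
E
```

```text
mouth [ 548.2 -122.5   75. ]
wing [[482.2  17.9  58. ]
 [433.9  31.7  58. ]] -15.892515166569574
disc [456.5  27.7  22. ]
slots [ 551.7 -122.4   75. ] 18.917594641228277
0 156; 6 133; 12 112; 18 106; 24 111; 30 130; 36 154; 42 169; 48 173; 54 176; 60 181; 66 184; 72 187; 78 189; 84 189; 90 189; 96 190; 102 190; 108 186; 114 185; 120 188; 126 191; 132 191; 138 192; 144 191; 150 191; 156 190; 162 191; 168 190; 174 181; 180 161; 186 133; 192 117; 198 113; 204 117; 210 140; 216 170; 222 189; 228 196; 234 197; 240 196; 246 197; 252 197; 258 199; 264 200; 270 196; 276 191; 282 188; 288 186; 294 185; 300 183; 306 183; 312 185; 318 187; 324 184; 330 180; 336 173; 342 167; 348 166; 354 166;
```

View pics/c2.png

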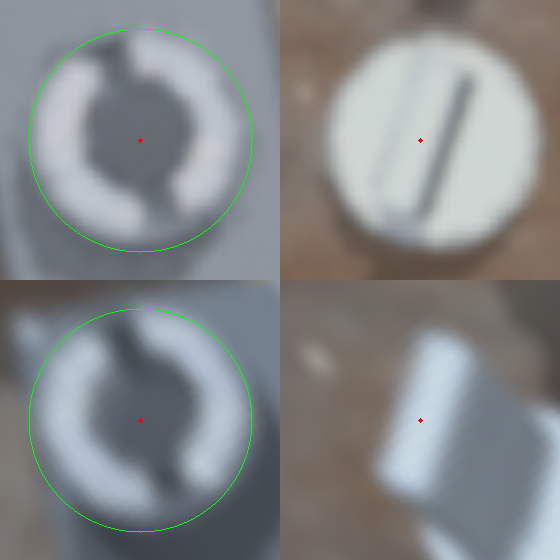

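The slot line is seen at about +18° (world) and the mouth at about (550,-122). The cap is at about (458,27) with its wing at about -19°. So I turn the tool to yaw 161 and go over the cap.

```bash
python3 -m jog '0 0 -1.2 13.12 -21.33 0 1;0 0 -1.2 13.12 -21.33 0 1;0 0 -1.2 13.12 -21.33 0 1;0 0 -1.2 13.12 -21.33 0 1;0 0 -1.2 13.12 -21.33 0 1' 12
```

```text
time_s: 1.92
ee_pos: [294.4, 292.4, 214.3]
ee_rot: [179.9, 0.0, 161.0]
force: [0.7, -0.2, -0.3]
gripper_width: 91.3
```

```bash
python3 -m jog '0 0 0 6.58 -10.66 0 1;0 0 0 6.58 -10.66 0 1;0 0 0 6.58 -10.66 0 1;0 0 0 6.58 -10.66 0 1;0 0 0 6.58 -10.66 0 1'; python3 -m jog '0 0 0 0 0 -2 1;0 0 0 0 0 -4 1;0 0 0 0 0 -4 1'
python3 - <<'E'
from h import *
sc=grab_frame('scene');tp=grab_frame('top')
p=proj('scene',[[458,27,46]])[0].astype(int);q=proj('top',[[458,27,46]])[0].astype(int)
f=lambda im,p:cv2.resize(im[p[1]-40:p[1]+40,p[0]-40:p[0]+40],None,fx=5,fy=5,interpolation=2)
save(np.hstack([f(sc,p),f(tp,q)]),'g1.png')
print(env.state()['ee_pos'])
E
```

```text
time_s: 2.55
ee_pos: [458.7, 26.1, 214.4]
ee_rot: [179.9, 0.1, 160.9]
force: [-0.2, 0.8, -0.0]
gripper_width: 91.1
time_s: 2.92
ee_pos: [454.9, 27.7, 111.4]
ee_rot: [-179.8, -0.4, 160.9]
force: [-0.4, -1.5, 0.2]
gripper_width: 91.3
[458.62051768  28.19443411 115.09054877]
```

View pics/g1.png

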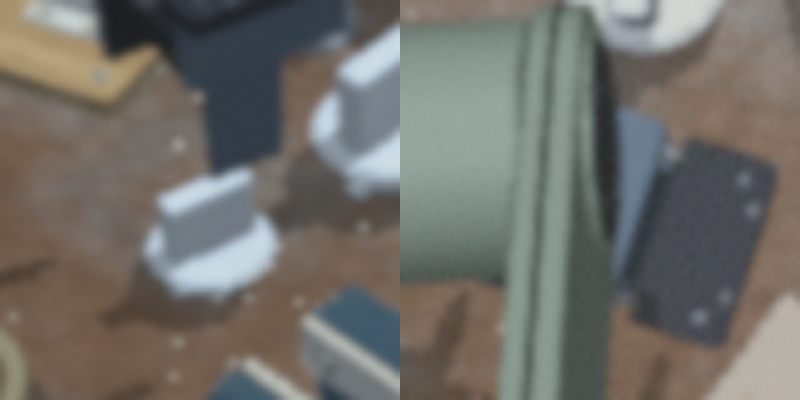

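Run:
```python
from h import *
p=proj('scene',[[458,27,46]])[0].astype(int)
a=np.radians(71);u=np.array([np.cos(a),np.sin(a),0])
e=env.state()['ee_pos'];w=np.array([np.cos(a-np.pi/2),np.sin(a-np.pi/2),0])
c=np.array([458,27,58.])
for n,P in(('wing corners pred',[c+s*23*w+t*7*u-[0,0,h] for h,s,t in((0,-1,-1),(0,-1,1),(0,1,-1),(0,1,1),(36,-1,-1),(36,1,-1))]),('tip near finger edges',[e-u*46+16*w,e-u*46-16*w,e-u*59+16*w,e-u*59-16*w])):
    print(n,((proj('scene',P)-p+40)*5).round().tolist())
```

```text
wing corners pred [[165.0, 213.0], [150.0, 196.0], [252.0, 175.0], [237.0, 159.0], [172.0, 269.0], [257.0, 231.0]]
tip near finger edges [[272.0, 132.0], [208.0, 159.0], [287.0, 148.0], [223.0, 176.0]]
```

```bash
python3 -m jog '0 0 0 0 0 -1.7 1;0 0 0 0 0 -3 1;0 0 0 0 0 -3.44 1;0 0 0 0 0 -3.44 1;0 0 0 0 0 -3.44 0.6';python3 -m jog '0 0 0 0 0 0 0.3;0 0 0 0 0 0 0;0 0 0 0 0 0 0;0 0 0 0 0 0 0;0 0 0 0 0 0 0' 25
```

```text
time_s: 3.65
ee_pos: [459.3, 28.2, 29.6]
ee_rot: [179.9, 0.2, 161.0]
force: [0.5, -0.7, 2.1]
gripper_width: 83.7
time_s: 4.28
ee_pos: [457.7, 28.0, 27.9]
ee_rot: [180.0, -0.0, 160.9]
force: [0.1, -0.4, -0.4]
gripper_width: 34.1
```

```bash
python3 -m jog '0 0 0 0 0 0 0;0 0 0 0 0 0 0;0 0 0 0 0 0 0;0 0 0 0 0 0 0' 25
```

```text
time_s: 4.78
ee_pos: [457.7, 28.1, 27.9]
ee_rot: [180.0, -0.0, 160.9]
force: [0.1, -0.6, -0.6]
gripper_width: 13.8
```

```bash
python3 -m jog '0 0 0 0 0 1 0;0 0 0 0 0 3 0;0 0 2 0.5 -1 4 0;0 0 4 2 -3 4 0;0 0 6 3 -5 4 0';python3 -m jog '0 0 1.4 0.69 -1 0 0;0 0 1.4 0.69 -1 0 0;0 0 1.4 0.69 -1 0 0;0 0 1.4 0.69 -1 0 0'
python3 - <<'E'
from h import *
sc=np.mean([grab_frame('scene').astype(float) for _ in range(3)],0).astype(np.uint8);tp=grab_frame('top')
e=env.state()['ee_pos'];print(e,env.state()['ee_rot'],env.state()['force'])
p=proj('scene',[[550,-122,90]])[0].astype(int);q=proj('top',[[550,-122,90]])[0].astype(int);print(p,q)
f=lambda im,p:cv2.resize(im[p[1]-40:p[1]+40,p[0]-40:p[0]+40],None,fx=5,fy=5,interpolation=2)
save(np.hstack([f(sc,p),f(tp,q)]),'g2.png')
t=np.linspace(0,2*np.pi,8,endpoint=False)
foot=e-[0,0,27.9]
for n,c,r,z in(('disc top',foot,28.5,foot[2]+22),('disc bot',foot,28.5,foot[2]+16),('rim64',np.array([550,-122,0]),32,75)):
    P=np.c_[c[0]+r*np.cos(t),c[1]+r*np.sin(t),np.full(8,z)];x=(proj('scene',P)-p+40)*5
    print(n,x.min(0).round(),x.max(0).round(),x.mean(0).round())
E
```

```text
time_s: 5.4
ee_pos: [534.2, -98.2, 128.6]
ee_rot: [-180.0, 0.1, -168.7]
force: [1.1, 0.2, -0.7]
gripper_width: 13.7
time_s: 5.9
ee_pos: [549.3, -120.9, 127.9]
ee_rot: [180.0, -0.0, -162.0]
force: [-0.9, -0.4, -0.5]
gripper_width: 13.9
[ 549.7690403  -121.34512635  128.16384064] [ 1.79998526e+02  5.49343846e-03 -1.62010487e+02] [ 0.08221311 -0.2531436  -1.40930299]
[289 209] [278 217]
disc top [140. 105.] [266. 188.] [203. 146.]
disc bot [140. 116.] [266. 198.] [203. 156.]
rim64 [133. 179.] [272. 272.] [203. 225.]
```

View pics/g2.png

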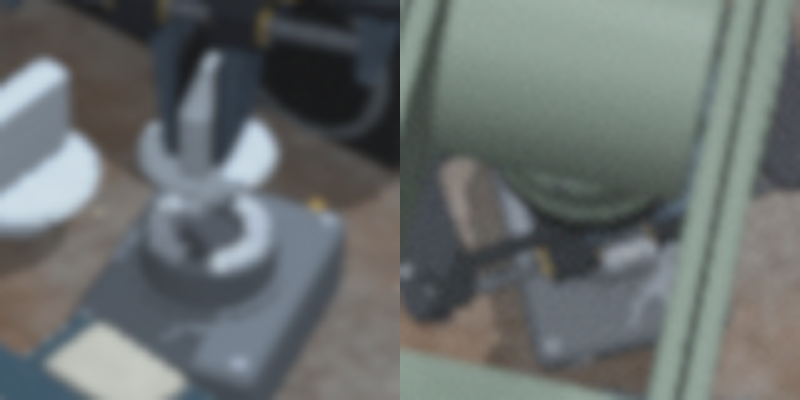

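```bash
python3 -m jog '0 0 0 0 -0.02 -0.5 0;0 0 0 0 -0.02 -0.9 0;0 0 0 0 -0.02 -0.96 0;0 0 0 0 -0.02 -0.96 0'; for i in 1; do python3 -m jog '0 0 0 0 0 -0.04 0;0 0 0 0 0 -0.04 0'; python3 -m jog '0 0 0 0 0 -0.04 0;0 0 0 0 0 -0.04 0';python3 -m jog '0 0 0 0 0 -0.04 0;0 0 0 0 0 -0.04 0'; done
```

```text
time_s: 6.6
ee_pos: [549.9, -122.5, 103.7]
ee_rot: [180.0, -0.0, -162.1]
force: [0.0, 0.4, -0.9]
gripper_width: 14.2
time_s: 6.85
ee_pos: [550.1, -122.5, 103.2]
ee_rot: [-180.0, 0.0, -162.1]
force: [0.6, -0.3, -1.0]
gripper_width: 13.6
time_s: 7.1
ee_pos: [550.0, -122.4, 102.0]
ee_rot: [180.0, -0.0, -162.0]
force: [0.2, 0.4, -0.4]
gripper_width: 13.8
time_s: 7.35
ee_pos: [549.9, -122.4, 100.9]
ee_rot: [180.0, -0.0, -162.1]
force: [0.4, 1.0, -1.0]
gripper_width: 13.7
```

```bash
for i in 1; do python3 -m jog '0 0 0 0 0 -0.04 0;0 0 0 0 0 -0.04 0'; python3 -m jog '0 0 0 0 0 -0.04 0;0 0 0 0 0 -0.04 0';python3 -m jog '0 0 0 0 0 -0.04 0;0 0 0 0 0 -0.04 0';python3 -m jog '0 0 0 0 0 -0.04 0;0 0 0 0 0 -0.04 0'; done
```

```text
time_s: 7.6
ee_pos: [549.9, -122.4, 99.9]
ee_rot: [180.0, -0.0, -162.1]
force: [-0.7, 0.3, -0.6]
gripper_width: 14.1
time_s: 7.85
ee_pos: [549.9, -122.4, 98.9]
ee_rot: [180.0, -0.0, -162.1]
force: [-0.4, -0.3, -0.3]
gripper_width: 13.8
time_s: 8.1
ee_pos: [550.0, -122.4, 98.0]
ee_rot: [180.0, -0.0, -162.1]
force: [-0.6, -0.4, -1.3]
gripper_width: 13.6
time_s: 8.35
ee_pos: [550.0, -122.4, 97.4]
ee_rot: [-180.0, 0.0, -162.0]
force: [-1.4, 0.3, 3.5]
gripper_width: 13.9
```

```bash
python3 -m jog '0 0 0 0 0 0 0;0 0 0 0 0 -0.08 0;0 0 0 0 0 -0.08 0' 45; python3 -m jog '0 0 0 0 0 -0.06 0;0 0 0 0 0 -0.12 0;0 0 0 0 0 -0.12 0'; python3 -m jog '0 0 0 0 0 -0.06 0;0 0 0 0 0 -0.12 0;0 0 0 0 0 -0.12 0'
```

```text
time_s: 8.72
ee_pos: [550.0, -122.5, 95.1]
ee_rot: [-180.0, 0.0, -162.1]
force: [-0.9, 0.8, 5.1]
gripper_width: 13.7
time_s: 9.1
ee_pos: [550.1, -122.5, 92.4]
ee_rot: [-180.0, 0.0, -162.1]
force: [-1.5, 1.1, 7.1]
gripper_width: 13.7
time_s: 9.48
ee_pos: [550.0, -122.5, 89.7]
ee_rot: [-180.0, 0.0, -162.0]
force: [-2.2, 0.9, 8.2]
gripper_width: 13.9
```

```bash
T='from h import *;s=env.state();print(s["torque"].round(2),s["force"].round(1))'; python3 -m jog '0 0 0 0 0 -0.05 0;0 0 0 0 0 -0.05 0;0 0 -0.5 0 0 -0.05 0;0 0 -1 0 0 -0.05 0;0 0 -1.5 0 0 -0.05 0'; python3 -c "$T"; python3 -m jog '0 0 -0.5 0 0 0 0;0 0 -1 0 0 0 0;0 0 -1.5 0 0 0 0;0 0 -2 0 0 0 0;0 0 -2.5 0 0 0 0'; python3 -c "$T"
```

```text
time_s: 10.1
ee_pos: [550.9, -122.8, 88.9]
ee_rot: [-179.9, 0.1, -169.6]
force: [-0.8, 0.7, 9.8]
gripper_width: 13.6
[0.05 0.35 0.06] [-0.8  0.7  9.8]
time_s: 10.72
ee_pos: [551.4, -123.0, 89.1]
ee_rot: [-179.9, 0.2, 177.9]
force: [-0.8, -0.7, 8.9]
gripper_width: 13.8
[-0.04  0.28 -0.01] [-0.8 -0.7  8.9]
```

```bash
T='from h import *;s=env.state();print(s["torque"].round(2),s["force"].round(1))'; for i in 1; do python3 -m jog '0 0 -0.5 0 0 0 0;0 0 -1 0 0 0 0;0 0 -1.5 0 0 0 0;0 0 -2 0 0 0 0;0 0 -2.5 0 0 0 0'; python3 -c "$T";  python3 -m jog '0 0 -0.5 0 0 0 0;0 0 -1 0 0 0 0;0 0 -1.5 0 0 0 0;0 0 -2 0 0 0 0;0 0 -2.5 0 0 0 0'; python3 -c "$T"; python3 -m jog '0 0 -0.4 0 0 0 0;0 0 -0.8 0 0 0 0;0 0 -1.2 0 0 0 0;0 0 -1.6 0 0 0 0'; python3 -c "$T"; python3 -m jog '0 0 -0.3 0 0 0 0;0 0 -0.6 0 0 0 0;0 0 -0.8 0 0 0 0'; python3 -c "$T"; done
```

```text
time_s: 11.35
ee_pos: [551.5, -123.1, 89.1]
ee_rot: [-180.0, 0.2, 165.4]
force: [0.1, -1.1, 8.8]
gripper_width: 13.8
[-0.13  0.19  0.03] [ 0.1 -1.1  8.8]
time_s: 11.98
ee_pos: [551.5, -123.1, 89.1]
ee_rot: [180.0, 0.2, 152.9]
force: [0.1, -1.0, 9.0]
gripper_width: 13.7
[-0.17  0.22  0.05] [ 0.1 -1.   9. ]
time_s: 12.48
ee_pos: [551.5, -123.1, 89.1]
ee_rot: [179.9, 0.2, 144.9]
force: [-1.4, -0.8, 8.6]
gripper_width: 14.0
[-0.18  0.19  0.01] [-1.4 -0.8  8.6]
time_s: 12.85
ee_pos: [551.5, -123.2, 89.1]
ee_rot: [179.9, 0.2, 140.9]
force: [0.3, -1.4, 8.8]
gripper_width: 13.4
[-0.17  0.18 -0.01] [ 0.3 -1.4  8.8]
```

```bash
T='from h import *;s=env.state();print(s["ee_rot"].round(1),s["torque"].round(2),s["force"].round(1))'; for i in 1; do python3 -m jog '0 0 -0.2 0 0 0 0;0 0 -0.4 0 0 0 0;0 0 -0.6 0 0 0 0;0 0 -0.8 0 0 0 0' >/dev/null; python3 -c "$T";  python3 -m jog '0 0 -0.2 0 0 0 0;0 0 -0.4 0 0 0 0;0 0 -0.6 0 0 0 0' >/dev/null; python3 -c "$T"; python3 -m jog '0 0 -0.2 0 0 0 0;0 0 -0.3 0 0 0 0;0 0 -0.3 0 0 0 0'>/dev/null; python3 -c "$T"; done
```

```text
[179.9   0.2 136.9] [-0.15  0.15  0.05] [-0.1 -0.8  9. ]
[179.9   0.2 133.9] [-0.25  0.24  0.03] [-0.3 -1.3  8.9]
[179.9   0.2 132.5] [-0.19  0.18  0.06] [-0.1 -0.4  8.7]
```

```bash
T='from h import *;s=env.state();print(s["ee_rot"].round(1),s["torque"].round(2),s["force"].round(1))'; for i in 1; do python3 -m jog '0 0 -0.2 0 0 0 0;0 0 -0.3 0 0 0 0;0 0 -0.3 0 0 0 0' >/dev/null; python3 -c "$T";  python3 -m jog '0 0 -0.2 0 0 0 0;0 0 -0.3 0 0 0 0;0 0 -0.3 0 0 0 0' >/dev/null; python3 -c "$T"; python3 -m jog '0 0 -0.2 0 0 0 0;0 0 -0.3 0 0 0 0;0 0 -0.3 0 0 0 0'>/dev/null; python3 -c "$T"; done
```

```text
[179.9   0.2 131. ] [-0.17  0.17  0.02] [ 0.1 -1.1  9.8]
[179.9   0.2 129.5] [-0.13  0.11  0.17] [-0.2 -0.8  8.5]
[179.9   0.2 128.1] [-0.05  0.05  0.71] [ 0.7 -0.4  8.3]
```

```bash
T='from h import *;s=env.state();print(s["ee_rot"].round(1),s["torque"].round(2),s["force"].round(1))'; python3 -m jog '0 0 0.1 0 0 0.06 0;0 0 0.1 0 0 0.12 0;0 0 0.1 0 0 0.18 0;0 0 0.1 0 0 0.18 0'; python3 -c "$T"
```

```text
time_s: 15.72
ee_pos: [551.6, -122.8, 92.3]
ee_rot: [179.9, 0.2, 128.5]
force: [6.0, -0.4, -1.8]
gripper_width: 13.7
[179.9   0.2 128.5] [-0.21 -1.09  0.53] [ 6.  -0.4 -1.8]
```

```bash
T='from h import *;s=env.state();print(s["ee_rot"].round(1),s["torque"].round(2),s["force"].round(1))'; python3 -m jog '0 0 0.06 0.03 0 0 0;0 0 0.12 0.06 0 0 0;0 0 0.12 0.06 0 0 0'; python3 -c "$T"
```

```text
time_s: 16.1
ee_pos: [551.7, -122.7, 92.4]
ee_rot: [180.0, 0.0, 129.0]
force: [3.6, -1.6, 2.2]
gripper_width: 13.7
[180.   0. 129.] [-0.53 -0.7   0.18] [ 3.6 -1.6  2.2]
```

```bash
T='from h import *;s=env.state();print(s["ee_rot"].round(1),s["torque"].round(2),s["force"].round(1))'; python3 -m jog '0 0 0 0.03 -0.02 0 0;0 0 0 0.06 -0.04 0.0 0;0 0 0 0.06 -0.04 0.0 0'; python3 -c "$T";  python3 -m jog '0 0 0 0 0 0.02 0;0 0 0 0 0 0.04 0;0 0 0 0 0 0.04 0'; python3 -c "$T"
```

```text
time_s: 16.48
ee_pos: [551.8, -122.9, 92.3]
ee_rot: [-179.9, -0.1, 129.0]
force: [-0.9, 1.2, 5.3]
gripper_width: 13.8
[-1.799e+02 -1.000e-01  1.290e+02] [-0.05  0.09  0.22] [-0.9  1.2  5.3]
time_s: 16.85
ee_pos: [551.9, -122.9, 92.7]
ee_rot: [-179.9, -0.1, 129.0]
force: [-1.9, 1.3, 1.8]
gripper_width: 13.6
[-1.799e+02 -1.000e-01  1.290e+02] [0.32 0.29 0.29] [-1.9  1.3  1.8]
```

```bash
python3 -m jog '0 0 0 0 0 0 0.3;0 0 0 0 0 0 0.4;0 0 0 0 0 0 0.5;0 0 0 0 0 0 0.5' ; python3 -m jog '0 0 0 0 0 0 0.6;0 0 0 0 0 0.5 0.6;0 0 0 0 0 2 0.6;0 0 0 0 0 4 0.6;0 0 0 0 0 5 0.6'
python3 - <<'E'
from h import *
sc=np.mean([grab_frame('scene').astype(float) for _ in range(4)],0).astype(np.uint8)
p=proj('scene',[[550,-122,90]])[0].astype(int)
a=np.radians(129);w=np.array([np.cos(a),np.sin(a),0]);u=np.array([-w[1],w[0],0]);m=np.array([551.5,-122.7,75.])
ims=[]
for g in(37,33):
    im=cv2.resize(sc[p[1]-40:p[1]+40,p[0]-40:p[0]+40],None,fx=5,fy=5,interpolation=2)
    c=m+[0,0,g+12]
    for P in [[c+s*23*w+t*7*u for s,t in((-1,-1),(-1,1),(1,1),(1,-1))], [m+[28.5*np.cos(t),28.5*np.sin(t),g-24] for t in np.linspace(0,6.28,40)]]:
        x=((proj('scene',P)-p+40.5)*5).astype(int);cv2.polylines(im,[x],True,(255,0,0),1)
    ims.append(im)
save(np.hstack(ims),'g3.png')
E
```

```text
time_s: 17.35
ee_pos: [553.0, -123.5, 93.2]
ee_rot: [180.0, 0.0, 129.0]
force: [-0.2, 0.1, 0.4]
gripper_width: 45.0
time_s: 17.98
ee_pos: [554.2, -123.7, 222.2]
ee_rot: [179.8, 0.3, 129.0]
force: [0.2, 0.5, -0.3]
gripper_width: 54.5
```

View pics/g3.png

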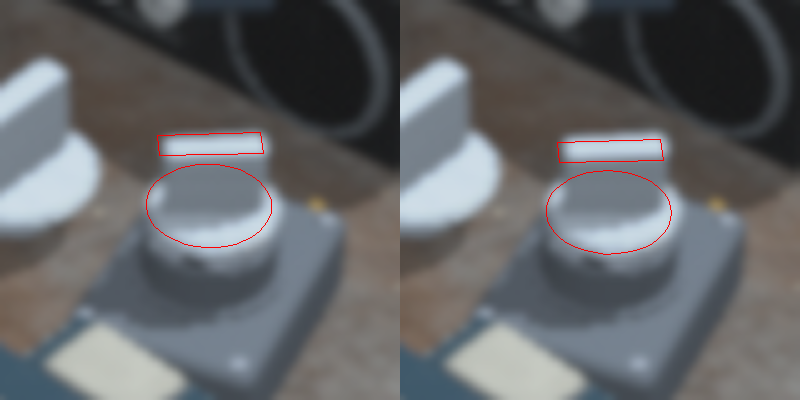

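The overlay for the locked height (37 mm) fits better than 33 mm. To confirm, I'll touch the wing top lightly with the shut fingers: contact at z of about 124 means locked, 120 means low.

```bash
python3 -m jog '0 0 0 0 0 0 0;0 0 0 0 0 0 0;0 0 0 0 0 0 0;0 0 0 0 0 0 0;0 0 0 0 0 0 0' 10; python3 -m jog '0 0 0 -0.08 0.04 -2 0;0 0 0 -0.08 0.04 -3.2 0;0 0 0 -0.08 0.04 -3.5 0;0 0 0 -0.08 0.04 -3.5 0;0 0 0 -0.08 0.04 -3.5 0'
```

```text
time_s: 18.8
ee_pos: [552.9, -123.4, 218.1]
ee_rot: [-180.0, -0.0, 129.0]
force: [1.7, 1.0, -0.3]
gripper_width: 7.5
time_s: 19.42
ee_pos: [552.1, -122.7, 132.3]
ee_rot: [179.9, 0.1, 129.0]
force: [0.5, 0.4, -0.7]
gripper_width: 0.4
```

```bash
python3 -m jog '0 0 0 0 0 -0.12 0;0 0 0 0 0 -0.2 0;0 0 0 0 0 -0.2 0'; python3 -m jog '0 0 0 0 0 -0.04 0;0 0 0 0 0 -0.04 0'; python3 -m jog '0 0 0 0 0 -0.04 0;0 0 0 0 0 -0.04 0'; python3 -m jog '0 0 0 0 0 -0.04 0;0 0 0 0 0 -0.04 0'
```

```text
time_s: 19.8
ee_pos: [550.9, -122.4, 125.7]
ee_rot: [-180.0, -0.0, 129.0]
force: [0.3, -0.8, 0.6]
gripper_width: 0.8
time_s: 20.05
ee_pos: [551.1, -122.5, 124.8]
ee_rot: [180.0, 0.0, 129.0]
force: [0.4, 0.5, 1.3]
gripper_width: 0.6
time_s: 20.3
ee_pos: [551.2, -122.5, 124.6]
ee_rot: [180.0, 0.0, 129.1]
force: [-1.9, 0.1, 5.2]
gripper_width: 0.6
time_s: 20.55
ee_pos: [551.3, -122.5, 123.9]
ee_rot: [180.0, 0.1, 129.1]
force: [-2.2, 0.1, 6.6]
gripper_width: 0.6
```

Contact came at z of about 124.6, so the cap is up in the pockets. I'll retreat and hand in.

```bash
python3 -m jog '0 0 0 0 0 1 0;0 0 0 0 0 3 0;0 0 0 0 0 5 0;0 0 0 0 0 5 0;0 0 0 0 0 5 0'
python3 - <<'E'
from h import *
sc=grab_frame('scene');save(sc,'end.png')
for q in('pin_jar','solder_spool'): print(q,[np.round(d['box']).tolist() for d in spotter.look_for(q,'scene')])
E
```

```text
time_s: 21.18
ee_pos: [550.4, -122.3, 246.9]
ee_rot: [-180.0, -0.1, 129.1]
force: [-1.3, -0.9, -0.2]
gripper_width: 0.5
pin_jar [[345.0, 262.0, 23.0, 50.0]]
solder_spool [[226.0, 166.0, 20.0, 22.0]]
```

View pics/end.png

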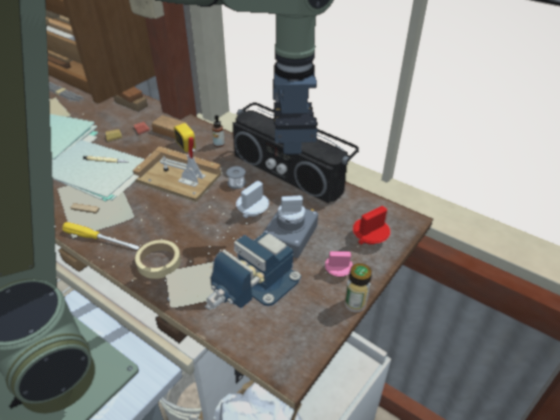

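The cap sits on the tank neck at (291,208). The jar and the spool are where they were, and the gripper is clear.

```bash
python3 -c "from h import *;print(env.job_done())"
```

```text
the job is handed in; nothing more can be done
None
```

The small aluminium cap is on the coolant tank and, by my last checks, locked in the neck. I handed the job in at about 21 s of the 61 s allowed.

- **Fitting:** I lined the lugs up with the slots, seen at about +18°. They dropped in without resistance, and I pushed about 14 mm below the rim with roughly 10 N. I then turned clockwise about 69° to a soft stop (0.7 N m) and eased the cap up with the spring.
- **Locked height:** A light touch on top of the wing met contact at z ≈ 124.6 mm. Locked should be about 124 mm and not locked about 120 mm. The camera overlay also fitted the locked height better, though by only a small margin.
- **Bystanders:** The jar and the solder spool were within about 2 pixels of where they started.
- **What disagreed:** As the cap rose, there was briefly a 6 N sideways load, and the gripper stopped 1.2 mm below the locked height. I shifted the tool about 3 mm to relieve the load before letting go, and the touch check afterwards agreed with the cap being locked. I did not test it by trying to turn it back.

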